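# Centre the resin-ball specimen on its stand

### The arm

A 6-joint arm with a two-finger parallel gripper is mounted at the origin on the work surface. World frame = base frame: x ahead of the robot, y to its left, z up, the work surface at z = 0. Lengths are in mm, angles in rad, forces in N, time in s.
With the tool pointing down it reaches from about 275 to 750 mm from the base axis. Payload 10.2 kg.
Tool frame: the origin (TCP) lies between the finger pads; the fingertips stand 8 mm ahead of it and the grasp point (between the pads) lies 11 mm behind it; z points along the fingers, x is the direction in which the jaws open and shut, and the axes are right-handed (so a half turn about z gives the same grasp; the last joint's range is limited). The gripper opens to 85 mm and grips with 20 to 120 N. Pads are 22 mm wide; open, the fingers measure 114 mm over their backs; the gripper's body (76 mm by 85 mm) begins 54 mm behind the grasp point. The pads swing forward as they close: fully open they stand 13 mm farther back than shut.
Start: joints at [-1.513, 0.313, 1.498, -0, 1.331, -0.223], TCP at [145.477, -504.448, 239.294] pointing down, gripper open.
Joint ranges: [-2.94, 2.94], [-0.97, 2.17], [0.19, 2.56], [-1.23, 4.37], [0.02, 3.11], [-2.88, 2.88]. Speed limits (rad/s): [2.39, 2.39, 3.01, 3.14, 3.14, 3.14].

### API

Orientations are given as a unit quaternion [w, x, y, z].
In Python, from rig import sense, eyes, ctrl gives the robot as it stands.
- The arm moves only by the tool move_arm, never from a script. Its argument "rows" is a list that holds one entry, the list of rows, each a list of 5 numbers: the shift along the tool's x, y, z in mm, then the turn about the tool's z in units of 6 degrees (1.0 is 6 degrees), then the gripper command: -1 is shut, 1 is fully open, values between are in proportion. In form: [[[dx, dy, dz, roll, jaw], ...]]. A call has 1 to 12 rows; each row is the pose to reach, as a shift and turn from the pose measured when the call began, along the tool's axes at that moment; what a row does not reach only later rows make up. A row lasts 1/8 s, in which the tool goes at most 62.5 mm and 10.7 degrees, less where a joint would pass 70% of its speed; a pose out of reach is approached as far as the arm can. A call with a gripper value outside its range is refused whole. The fingers move at their own pace and stop on an object; "squeeze" is the grip in N (left out, the last holds). Time passes only in rows, so rows that repeat a pose let the fingers close. It gives the time, the measured TCP pose, the force and the opening at its end, in the units of the state.
- sense(): the state, without advancing time (a new reading comes with each control period).
- eyes.capture(name): name is "side" or "top"; returns a dict with "color" (384x512x3 uint8, blue, green, red), "vertical_fov" (degrees; the focal length in pixels is half the picture's height over the tangent of half this angle, whatever the lens; pixels are square), "cx", "cy" (the principal point, pixels), "k1" (the pictures are not rectified: a ray, as slopes to the right and down, at radius r is drawn at 1 + k1 r^2 times it, then the intrinsics apply), "xyz" and "attitude" of the camera in the world. Camera axes: x right, y down, z forward; pixel columns grow to the right and rows downward; lengths in mm; the calibration is good to about 2 mm. A picture is of the moment at which its call begins. There is no depth.
- ctrl.finish_job(): hands the job in, once; it reports no verdict.
The state is a dict: "time_s": time; "joints": joint angles; "dq": joint speeds; "tau": joint torques, N m; "eef_pos": TCP position; "ee_rot": TCP orientation; "force": force on the tool from outside, world axes, zero at the start; "wrist_torque": the same for the moment, N m; "grip_width": opening from 0.0 (shut) to 1.0 (fully open).
Only numpy, scipy, OpenCV 4.12 (cv2) and the standard library are available. Lean on these libraries where they do the work, as an engineer would, in place of code of your own. Each camera call takes 0.05 s, during which the arm holds its last target. There are 200 camera calls.

### The job

The beetle in a resin ball on a thin stem has slid off to one side of its small round stand: tap it gently with a fingertip, low on its wooden base, until it stands upright in the middle of that stand, ready for viewing. It is top-heavy, so do not topple it or knock it off, and do not take it between the fingers or lift it. Leave everything else where it is and move the hand clear at the end.

Things in the scene. Friction and masses are not known exactly. Their poses are not given: they have to be found in the camera images.
- specimen: The specimen to be centred: wobbly, top-heavy, 80 g (+-25 %), 77 mm tall, round about its z axis. From below: wooden foot of 28 diameter, 4 tall; wooden base disc of 46 diameter, 4 to 15 mm above the underside; stem of 10 diameter; yellowish clear resin ball of 36 diameter, centre 59 mm above the underside, a beetle inside. Origin at the centre of its underside, z up.
- specimen_disc (a point): Point on the specimen's axis at mid height of its base disc, 9.5 mm above the underside. Pushed on this disc it slides (0.3 to 0.9 N) and stops when the push stops; pushed on the ball it topples. The disc is wider than the ball, so an upright finger beside it meets the disc first.
- stand_top (a point): Centre of the top face of the specimen's stand: a round pale aluminium stand of 80 diameter and 30 tall, fixed to the bench, with a thin dark circle of 52 diameter marked concentrically on its flat top. The specimen starts on it 13 to 19 mm off centre, in any direction.
- other_stand_top (a point): Centre of the top face of the other, identical fixed stand, at least 180 mm from the first (centre to centre); it carries the squat dome. Which stand is on the left varies.
- dome: bystander (sizes in mm): squat clear resin dome with a beetle in it, 48 diameter, 27 tall, standing centred on the other stand; origin at the centre of its underside
- block_a: bystander (sizes in mm): clear resin block with a beetle, 60 x 36 x 18, lying between the two stands; origin at the centre of its underside
- block_b: bystander (sizes in mm): small clear resin block, 44 x 30 x 16, lying to the robot's left; origin at the centre of its underside
- loupe: bystander (sizes in mm): grey round eye loupe, 42 diameter, 34 tall, lying to the robot's right; origin at the centre of its underside
- vial: bystander (sizes in mm): small amber jar with a white cap, 28 diameter, 55 tall, between the stands, nearest the robot; origin at the centre of its underside
- dish: bystander (sizes in mm): whitish translucent shallow dish, 84 diameter, 14 tall, beyond the stands, left; origin at the centre of its underside
- tweezers: bystander (sizes in mm): steel tweezers lying flat, 130 long, 7 tall, beyond the stands, right; origin under their middle, x axis along them
Things that resemble listed ones, but are neither listed nor needed, are in the scene too. Leave any green or orange look-alike of the specimen alone.

How it is judged:
By the outcome, as a careful person would: the job done as asked, in the order asked, and still so for the second after the job is handed in, with the robot touching nothing.
It also fails if it takes over 48 s, if anything falls off the work surface, if the arm or the gripper's body presses on something with over 40 N, if the wrist force passes 120 N, or if a joint passes its speed limit or range.

## Working session

There is one attempt and no reset: what is moved stays moved. The work goes in short steps, Python scripts to look and compute and a tool call to move; the robot and the scene stay as the last step left them, time stands still between calls to the robot, and variables do not carry over. Pictures are saved under pics/ and viewed, about 8 in all and at most 12, crops included, and the job is handed in when it is done.

Besides the shell and the picture viewer there is one more tool, called after "Call:" in YAML: its name, and indented under it one key for each argument. move_arm: Moves the arm, as the interface text tells. Its arguments: {"type":"object","properties":{"rows":{"type":"array","items":{"type":"array","items":{"type":"array","items":{"type":"number"}}}},"squeeze":{"type":"number"}},"required":["rows"]}

```bash
mkdir -p pics
cat > h.py <<'E'
import numpy as np, cv2
from rig import sense, eyes, ctrl
from scipy.spatial.transform import Rotation as R
def cap(n,f=None):
    d=eyes.capture(n)
    if f: cv2.imwrite('pics/'+f,d['color'])
    return d
def K(d):
    h=d['color'].shape[0]; f=h/2/np.tan(np.radians(d['vertical_fov'])/2)
    return np.array([[f,0,d['cx']],[0,f,d['cy']],[0,0,1]])
def rot(d):
    a=np.array(d['attitude'],float)
    return a if a.shape==(3,3) else R.from_quat(a[[1,2,3,0]]).as_matrix()
def ray(d,uv):
    uv=np.array(uv,float).reshape(-1,1,2)
    s=cv2.undistortPoints(uv,K(d),np.array([d['k1'],0,0,0,0.]))[:,0]
    return np.c_[s,np.ones(len(s))]@rot(d).T
def plane(d,uv,z):
    v=ray(d,uv); o=np.array(d['xyz'],float)
    return o+v*((z-o[2])/v[:,2])[:,None]
def proj(d,p):
    p=np.array(p,float).reshape(-1,3)
    c=(p-np.array(d['xyz'],float))@rot(d)
    return cv2.projectPoints(c.reshape(-1,1,3),np.zeros(3),np.zeros(3),K(d),np.array([d['k1'],0,0,0,0.]))[0][:,0]
E
python3 - <<'E'
from h import *
for n in('top','side'):
    d=cap(n,n+'0.png'); print(n,{k:v for k,v in d.items() if k!='color'})
print(sense())
E
```

```text
top {'vertical_fov': 47.20834893965892, 'cx': 262.22570137915784, 'cy': 187.27193913127707, 'k1': -0.11091934463536575, 'xyz': array([ 500.98230925,  -15.14352469, 1017.08830551]), 'attitude': array([-0.02871967,  0.71372812, -0.69982377,  0.00374802])}
side {'vertical_fov': 53.26688867201726, 'cx': 255.29499443945247, 'cy': 185.329093691306, 'k1': -0.11998687331579974, 'xyz': array([ 78.34112758, 712.66950598, 577.92900071]), 'attitude': array([ 0.14159902, -0.25949557,  0.82771171, -0.47697494])}
{'time_s': 0.1, 'joints': array([-1.51339557e+00,  3.13388810e-01,  1.49829897e+00, -1.09199447e-05,
        1.33099712e+00, -2.23430410e-01]), 'dq': array([-0.00170505, -0.0014043 , -0.00230174,  0.00073685, -0.00079224,
        0.00037337]), 'tau': array([ 2.21967945e-03, -4.12905049e+01, -2.60142070e+01, -2.28365907e-04,
        3.03128079e-03, -9.94699064e-06]), 'eef_pos': array([ 145.46478186, -504.23936062,  238.81837094]), 'ee_rot': array([-4.13431234e-04,  7.99110902e-01, -6.01183390e-01, -3.56863577e-04]), 'force': array([-0.05894048,  0.61377784,  0.03302396]), 'wrist_torque': array([-0.01142793, -0.01580679,  0.02092073]), 'grip_width': 1.0024692656764396}
```

View pics/top0.png

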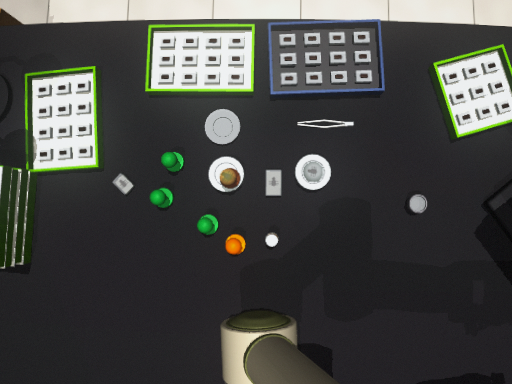

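View pics/side0.png

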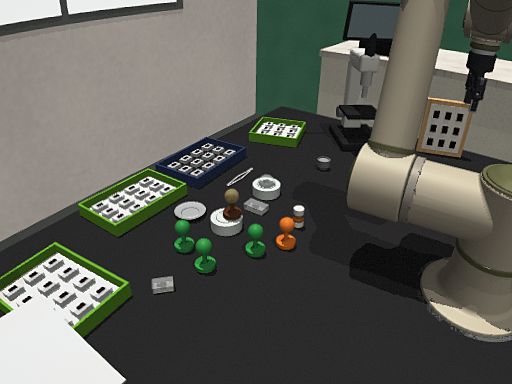

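The specimen is the wooden-brown one with a yellowish ball, at top (229,177) and side (231,205), on the left stand at top (226,174). It could be confused with the greens at (172,160), (161,197) and (208,224), the orange one at (235,244), and the dome at (313,172). None of those fit the description. Next I'll take a close crop and measure.

```bash
cat >> h.py <<'E'
def fit(d,mask,z):
    "circle centre & radius of convex hull of mask's largest contour, on plane z"
    cs,_=cv2.findContours(mask.astype(np.uint8),cv2.RETR_EXTERNAL,cv2.CHAIN_APPROX_NONE)
    c=max(cs,key=cv2.contourArea); h=cv2.convexHull(c)[:,0]
    p=plane(d,h,z)[:,:2]
    A=np.c_[2*p,np.ones(len(p))]; s=np.linalg.lstsq(A,(p**2).sum(1),rcond=None)[0]
    r=np.sqrt(s[2]+s[:2]@s[:2]); return s[:2],r,np.abs(np.hypot(*(p-s[:2]).T)-r).max(),cv2.boundingRect(c)
def masks(d,box):
    x0,y0,x1,y1=box; I=d['color']; hsv=cv2.cvtColor(I,cv2.COLOR_BGR2HSV)
    w=np.zeros(I.shape[:2],bool); w[y0:y1,x0:x1]=1
    white=w&(hsv[...,1]<60)&(hsv[...,2]>110); brown=w&(hsv[...,1]>85)&(hsv[...,2]>35)&((hsv[...,0]<35))
    return white,brown
E
python3 - <<'E'
from h import *
T=cap('top');S=cap('side')
wt,bt=masks(T,(200,148,252,202)); ws,bs=masks(S,(203,182,250,242))
print('stand top',fit(T,wt,30)); print('stand side',fit(S,ws,30))
w2,_=masks(T,(287,148,340,200)); print('other',fit(T,w2,30))
print('brown bbox',fit(T,bt,40)[3],fit(S,bs,40)[3])
a=cv2.resize(T['color'][145:205,195:255],(400,400),interpolation=cv2.INTER_CUBIC)
b=cv2.resize(S['color'][183:243,201:261],(400,400),interpolation=cv2.INTER_CUBIC)
cv2.imwrite('pics/crop1.png',np.hstack([a,b]))
E
```

```text
stand top (array([575.38359678, 103.6258745 ]), np.float64(40.241045854266495), np.float64(0.6477547202973994), (208, 156, 36, 36))
stand side (array([562.7913015 , 122.12090435]), np.float64(51.18849730211656), np.float64(12.082634664867513), (210, 208, 33, 28))
other (array([583.71653189, -92.33209648]), np.float64(40.23892940341776), np.float64(0.62751401709437), (295, 154, 36, 36))
brown bbox (220, 168, 20, 20) (223, 189, 19, 31)
```

View pics/crop1.png

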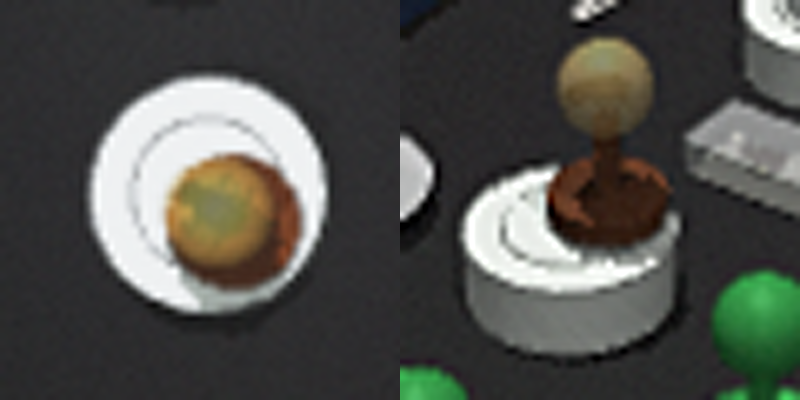

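```bash
cat >> h.py <<'E'
C=np.array([575.4,103.6])
from scipy.optimize import least_squares
def spec(T,S):
    "disc xy from top outline (disc rim z=45, r=23; ball z=89), ball by two views"
    _,b=masks(T,(200,148,252,202)); cs,_=cv2.findContours(b.astype(np.uint8),0,cv2.CHAIN_APPROX_NONE)
    c=max(cs,key=cv2.contourArea)[:,0]
    m=cv2.fillPoly(np.zeros(b.shape,np.uint8),[c],1)
    p45=plane(T,c,45)[:,:2]; cen=p45.mean(0)
    # outline = union of disc (z=45) and ball; use robust one-radius fit
    f=lambda q:np.hypot(*(p45-q).T)-22.6
    q=least_squares(f,cen,loss='soft_l1').x
    return q,f(q),c
def tool():
    s=sense(); return s['eef_pos'],R.from_quat(np.array(s['ee_rot'])[[1,2,3,0]]).as_matrix(),s
def shift(target):
    p,M,s=tool(); return M.T@(np.array(target)-p)
E
python3 - <<'E'
from h import *
T=cap('top');S=cap('side')
q,r,c=spec(T,S); print('disc',q,'off',q-C,np.hypot(*(q-C)),'res',r.min(),r.max(),len(r))
# side: ball outline & disc
x,y,w,h=fit(S,masks(S,(203,182,250,242))[1],40)[3]; print(x,y,w,h)
# expected pixels for hypothesis q
for z in(34,45,89,107): print(z,proj(T,[*q,z]).round(1),proj(S,[*q,z]).round(1))
th=np.linspace(0,2*np.pi,60); ring=np.c_[q[0]+23*np.cos(th),q[1]+23*np.sin(th),0*th+45]
for d in(T,S): e=proj(d,ring); print('ring',e.min(0),e.max(0))
Sm=masks(S,(203,182,250,242))[1]; 
for yy in (190,195,200,203,206,209,212,215,218,220): 
  xs=np.where(Sm[yy])[0]; print(yy,xs.min() if len(xs) else None,xs.max() if len(xs) else None)
p,M,s=tool(); print(p,M.round(3))
u=(C-q)/np.hypot(*(C-q)); print('u',u, 'ang',np.degrees(np.arctan2(u[1],u[0])), 'tool y ang',np.degrees(np.arctan2(M[1,1],M[0,1])))
E
```

```text
disc [565.38530815  93.0761778 ] off [-10.01469185 -10.5238222 ] 14.527384025056895 res -3.234922947065236 -0.04945047388665813 54
223 189 19 31
34 [[230. 178.]] [[231.5 214.1]]
45 [[229.5 177.7]] [[231.5 210.5]]
89 [[227.2 176.2]] [[231.1 195.4]]
107 [[226.2 175.6]] [[231. 189.]]
ring [219.18068202 167.35553243] [239.74322983 187.96971979]
ring [222.15667564 205.37400111] [240.72766039 215.7931076 ]
190 227 235
195 225 238
200 227 236
203 230 233
206 230 235
209 224 240
212 223 240
215 225 239
218 227 237
220 None None
[ 145.46350849 -504.36001716  239.0981709 ] [[ 0.277 -0.961 -0.   ]
 [-0.961 -0.277  0.   ]
 [-0.    -0.    -1.   ]]
u [0.6893665  0.72441275] ang 46.42001741015831 tool y ang -163.9122388671389
```

Call:
move_arm:
  rows:
    - [[-36,-44,0,-0.5,-1],[-72,-88,0,-1,-1],[-108,-132,0,-1.5,-1],[-144,-176,0,-2,-1],[-181,-220,0,-2.5,-1],[-217,-263,0,-3,-1],[-253,-307,0,-3.5,-1],[-289,-351,0,-4,-1],[-325,-395,0,-4.5,-1],[-361,-439,20,-5.05,-1],[-397,-483,40,-5.05,-1],[-433,-527,60,-5.05,-1]]

```text
time_s: 1.8
eef_pos: [532.7, 59.5, 178.8]
ee_rot: [-0.0, 0.928, -0.371, 0.0]
force: [0.4, -1.3, 0.3]
grip_width: -0.001
```

Run:
```python
from h import *
p,M,s=tool(); print(p,M.round(3),s['force'],s['grip_width'],s['time_s'],s['joints'].round(2))
q=np.array([565.4,93.1]);u=(C-q)/np.hypot(*(C-q))
print(shift([*(q-49*u),85]))
```

```text
[532.74304891  59.52900682 178.7592483 ] [[ 0.724 -0.69   0.   ]
 [-0.69  -0.724  0.   ]
 [ 0.    -0.    -1.   ]] [ 0.41718982 -1.3456141   0.29133228] -0.0012452895166867421 1.8 [-0.11  0.39  1.55  0.    1.2   0.65]
[ 0.48273928  2.21294822 93.75826446]
```

Call:
move_arm:
  rows:
    - [[0.5,3,40,0,-1],[0.5,3,80,0,-1],[0.5,3,112,0,-1],[0.5,3,112,0,-1],[0.5,3,112,0,-1],[0.5,3,112,0,-1]]

```text
time_s: 2.55
eef_pos: [531.8, 57.0, 68.2]
ee_rot: [-0.001, 0.928, -0.371, 0.001]
force: [-0.2, -0.5, 0.0]
grip_width: -0.0
```

Run:
```python
from h import *
S=cap('side');p,M,s=tool(); print(p,s['force'])
I=S['color'].copy()
a=cv2.resize(I[140:250,175:285],(600,600),interpolation=cv2.INTER_CUBIC)
for off in((0,-11,8),(14.5,-11,8),(-14.5,-11,8),(14.5,11,8)):
    e=proj(S,p+M@np.array(off))[0]; e=(e-[175,140]+.5)*600/110; print(e.round()); cv2.circle(a,tuple(int(v) for v in e),3,(0,255,255),-1)
cv2.imwrite('pics/s2.png',a)
```

```text
[531.72394086  56.97686801  68.0255122 ] [-0.57421412  0.26111248 -0.0483003 ]
[393. 350.]
[387. 333.]
[399. 368.]
[434. 328.]
```

View pics/s2.png

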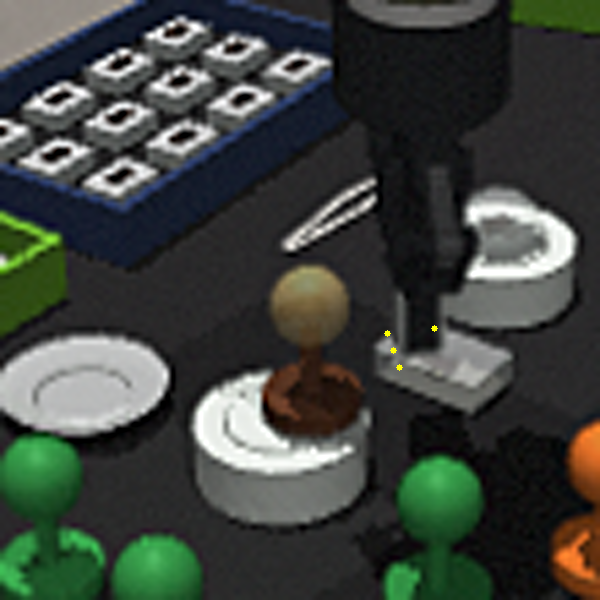

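Call:
move_arm:
  rows:
    - [[0,0,10,0,-1],[0,0,21,0,-1],[0,0,21,0,-1],[0,-4,21,0,-1],[0,-8,21,0,-1],[0,-11,21,0,-1],[0,-13,21,0,-1],[0,-14,21,0,-1],[0,-15,21,0,-1],[0,-15,21,0,-1]]

```text
time_s: 3.85
eef_pos: [542.1, 67.8, 47.0]
ee_rot: [-0.0, 0.928, -0.371, 0.001]
force: [-0.5, -0.5, 0.8]
grip_width: 0.003
```

Call:
move_arm:
  rows:
    - [[0,-1,0,0,-1],[0,-2,0,0,-1],[0,-3,0,0,-1],[0,-4,0,0,-1],[0,-5,0,0,-1],[0,-6,0,0,-1],[0,-6,0,0,-1],[0,-6,0,0,-1]]

```text
time_s: 4.85
eef_pos: [546.2, 72.2, 47.0]
ee_rot: [-0.0, 0.928, -0.371, 0.001]
force: [0.5, 0.1, -0.4]
grip_width: 0.001
```

Run:
```python
from h import *
S=cap('side');T=cap('top');p,M,s=tool(); print(p,s['force'])
x0,y0,w,h=fit(S,masks(S,(203,182,250,242))[1],40)[3]; print('side bbox',x0,y0,w,h)
a=cv2.resize(S['color'][165:245,195:275],(400,400),interpolation=cv2.INTER_CUBIC)
b=cv2.resize(T['color'][145:205,195:255],(400,400),interpolation=cv2.INTER_CUBIC)
cv2.imwrite('pics/s3.png',np.hstack([b,a]))
```

```text
[546.2541101   72.17757125  47.05848769] [ 0.04584594  0.16890505 -0.29958474]
side bbox 221 189 18 31
```

View pics/s3.png

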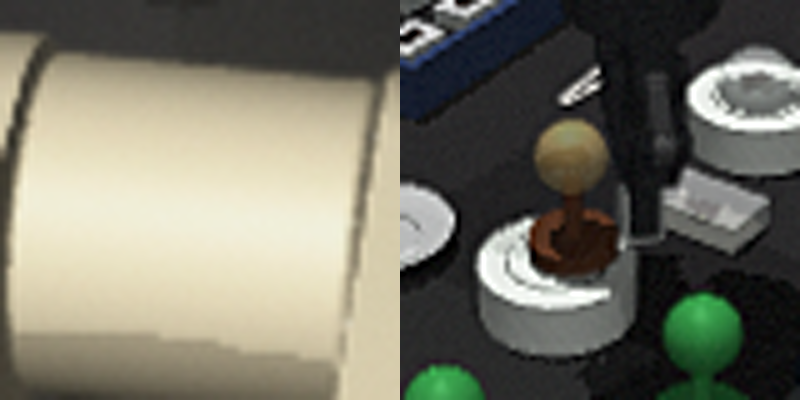

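Call:
move_arm:
  rows:
    - [[0,-1,0,0,-1],[0,-2,0,0,-1],[0,-3,0,0,-1],[0,-4,0,0,-1],[0,-5,0,0,-1],[0,-6,0,0,-1],[0,-7,0,0,-1],[0,-7,0,0,-1]]

```text
time_s: 5.95
eef_pos: [551.1, 77.3, 47.1]
ee_rot: [-0.001, 0.928, -0.371, 0.001]
force: [-0.2, 1.4, 0.4]
grip_width: 0.003
```

Call:
move_arm:
  rows:
    - [[0,3,0,0,-1],[0,20,0,0,-1],[0,20,-60,0,-1],[0,20,-120,0,-1],[-50,40,-120,0,-1],[-100,60,-120,0,-1],[-150,80,-120,0,-1],[-190,100,-120,0,-1],[-190,100,-120,0,-1]]

```text
time_s: 7.08
eef_pos: [342.2, 136.5, 166.7]
ee_rot: [-0.001, 0.929, -0.371, 0.001]
force: [0.6, -0.6, 1.1]
grip_width: 0.006
```

Run:
```python
from h import *
S=cap('side');T=cap('top');p,M,s=tool(); print(p,s['force'],s['time_s'])
cv2.imwrite('pics/t4.png',T['color'])
b=cv2.resize(T['color'][125:225,170:280],(440,400),interpolation=cv2.INTER_CUBIC)
a=cv2.resize(S['color'][183:243,201:261],(360,400),interpolation=cv2.INTER_CUBIC)
cv2.imwrite('pics/s4.png',np.hstack([b,a]))
q,r,c=spec(T,S); print(q,q-C,r.min(),r.max()); print(fit(T,masks(T,(200,148,252,202))[0],30))
print(cv2.boundingRect(c),fit(S,masks(S,(203,182,250,242))[1],40)[3])
```

```text
[344.73660061 135.86804635 166.88122905] [ 0.85639126  0.45104544 -0.25818731] 7.175
[574.220035   102.40255086] [-1.179965   -1.19744914] -3.486438999423271 0.017886156128419373
(array([575.31902352, 103.63761506]), np.float64(40.22784823809164), np.float64(0.6129428835741209), (208, 156, 36, 36))
(216, 164, 20, 20) (218, 189, 17, 31)
```

View pics/s4.png

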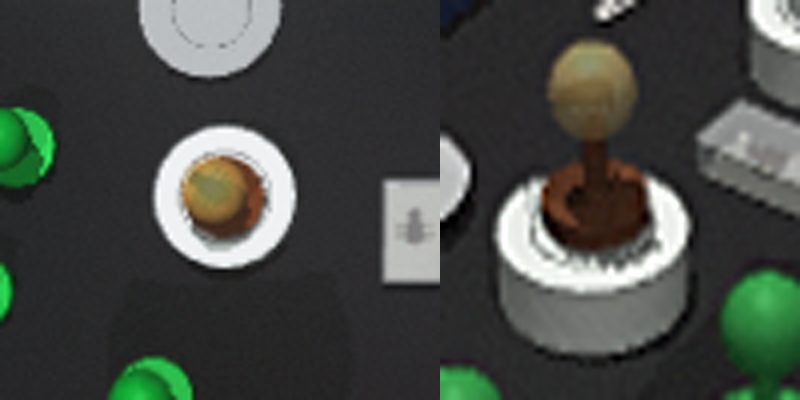

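Two measurements (top outline and finger geometry) agree that about 1.7 mm remains. I'll give it one more small tap.

Run:
```python
from h import *
p,M,s=tool(); print(p,s['dq'].round(3),shift([538.5,64.1,170]))
```

```text
[344.73660061 135.86804635 166.88122905] [-0.012  0.025 -0.021 -0.001  0.001  0.   ] [189.84252638 -81.60419272  -2.28146011]
```

Call:
move_arm:
  rows:
    - [[45,-20,0,0,-1],[90,-40,0,0,-1],[140,-60,0,0,-1],[190,-79,0,0,-1],[190,-79,0,0,-1],[190,-79,40,0,-1],[190,-79,80,0,-1],[190,-79,110,0,-1],[190,-79,120,0,-1],[190,-79,120,0,-1],[190,-79,120,0,-1]]

```text
time_s: 8.55
eef_pos: [538.1, 62.0, 48.9]
ee_rot: [-0.001, 0.929, -0.371, 0.003]
force: [0.4, -0.8, 1.0]
grip_width: -0.001
```

Run:
```python
from h import *
p,M,s=tool(); print(p,s['force'],shift([552.3,78.6,47]))
```

```text
[538.06705893  62.01120557  48.9322235 ] [ 0.419586   -0.81132359  1.01343606] [ -1.13773229 -21.82007361   2.021918  ]
```

Call:
move_arm:
  rows:
    - [[-1,-6,2,0,-1],[-1,-12,2,0,-1],[-1,-16,2,0,-1],[-1,-18,2,0,-1],[-1,-19,2,0,-1],[-1,-20,2,0,-1],[-1,-20.5,2,0,-1],[-1,-21,2,0,-1],[-1,-21.5,2,0,-1],[-1,-21.8,2,0,-1],[-1,-21.8,2,0,-1],[-1,-21.8,2,0,-1]]

```text
time_s: 10.05
eef_pos: [552.4, 78.5, 47.0]
ee_rot: [-0.001, 0.929, -0.371, 0.003]
force: [0.0, 0.3, 0.5]
grip_width: -0.0
```

Call:
move_arm:
  rows:
    - [[0,3,0,0,-1],[0,20,0,0,-1],[0,20,-60,0,-1],[0,20,-120,0,-1],[-50,40,-120,0,-1],[-100,60,-120,0,-1],[-150,80,-120,0,-1],[-190,100,-120,0,-1],[-190,100,-120,0,-1],[-190,100,-120,0,-1],[-190,100,-120,0,-1]]

```text
time_s: 11.42
eef_pos: [345.9, 136.8, 165.7]
ee_rot: [-0.001, 0.928, -0.372, 0.003]
force: [0.7, -0.1, 0.1]
grip_width: -0.001
```

Run:
```python
from h import *
S=cap('side');T=cap('top');p,M,s=tool(); print(p,s['force'],s['time_s'])
q,r,c=spec(T,S); print(q,q-C,r.min(),r.max())
print(cv2.boundingRect(c),fit(S,masks(S,(203,182,250,242))[1],40)[3])
th=np.linspace(0,2*np.pi,90)
ring=np.c_[C[0]+23*np.cos(th),C[1]+23*np.sin(th),0*th+45]
for n,d in(('T',T),('S',S)):
  e=proj(d,ring); print(n,'ring if centred',e.min(0).round(1),e.max(0).round(1), 'ball c', proj(d,[*C,89]).round(1))
Sm=masks(S,(203,182,250,242))[1]
for yy in(195,208,210,212): xs=np.where(Sm[yy])[0]; print(yy,xs.min(),xs.max())
x=cv2.resize(T['color'][110:290,110:350],(800,600),interpolation=cv2.INTER_CUBIC); cv2.imwrite('pics/t5.png',x)
```

```text
[345.59633539 136.81405288 165.55645233] [-0.27031857 -0.82795493  0.162143  ] 11.525
[575.79359321 103.96815859] [0.39359321 0.36815859] -2.7713585653989448 0.7225651111806819
(215, 164, 20, 19) (217, 189, 18, 31)
T ring if centred [214.6 162.8] [235.1 183.4] ball c [[222.4 171.5]]
S ring if centred [216.3 206. ] [234.9 216.4] ball c [[225.2 196. ]]
195 219 232
208 220 233
210 218 233
212 217 233
```

View pics/t5.png

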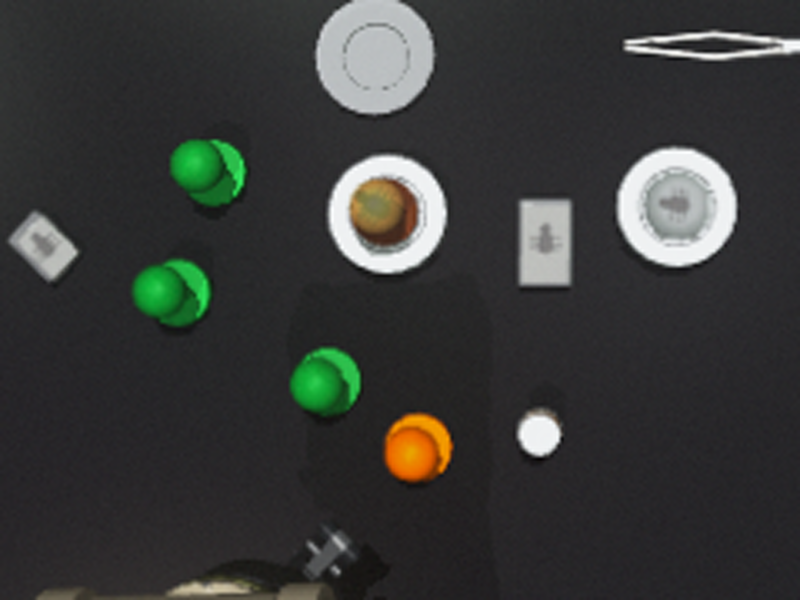

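The specimen stands upright at top (225,174), centred to within about 0.5 mm. The bystanders are where they started and the hand is clear.

```bash
python3 -c "
from rig import ctrl; print(ctrl.finish_job())"
```

```text
the job is handed in; nothing more can be done
None
```

The specimen now stands upright in the middle of its stand, and I handed the job in at about 11.5 s. I pushed it low on its base disc with the shut fingertips, about 13 mm first and then a tap of about 2 mm. Afterwards I moved the hand clear.

- **Centring:** the last top view puts the disc about 0.5 mm from the stand's centre, against 14.5 mm at the start. The finger position at the end of the last tap agrees with this. The camera calibration is only good to about 2 mm, but that error mostly cancels between the disc and the stand.
- **Upright:** in the side view the ball sits over the base where an upright specimen should show it, to within half a pixel. The disc spans 217–233 px there, where a centred one should span 216–235. The difference is within the mask's accuracy.
- **Surroundings:** in the last top picture the things around it (other stand with dome, look-alikes, blocks, vial, dish, tweezers) looked unmoved. That picture left out the loupe, which I never went near after the start. The forces I read stayed within about 1.5 N, which is noise level.

No check failed.

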